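# Drop the culture dish into the colony counter's well and start it

## Task

Push the larger of the two closed culture dishes across the metal top of the colony counter, without ever lifting it, until it drops into the round well and sits flat on the well's floor. Only then press the counter's push button all the way down and let it come back up. Leave the small dish and everything else where it is.

Things in the scene. Friction and masses are not known exactly. Their poses are not given: they have to be found in the camera images.
- dish: The larger closed culture dish, to be pushed: a round flat disc with a clear lid over tan agar, 60 mm in diameter, 15 mm high, about 35 g, lying loose on the counter's metal top, left or right of the small dish. Origin at the centre of its underside, z up.
- small_dish: The small closed culture dish, same look, 35 mm in diameter, 15 mm high, loose on the counter's metal top. To be left alone. Origin at the centre of its underside.
- counter: Light base of the colony counter, fixed to the bench: a flat slab of grey painted metal, 240 mm (its x) by 300 mm (its y) by 30 mm high. Origin at the centre of its underside; z up, so its flat top lies at 30 mm along z; its -x side faces roughly towards the robot. It has one round blind well in its top, and the push button near its (-x, -y) corner.
- well (a point): Centre of the mouth of the round well, level with the counter's metal top (30 mm above the bench). The well is 65 mm in diameter and 7 mm deep with a flat white floor and plain upright sides, so that the seated 60 mm dish has about 2.5 mm play all round and stands 8 mm proud of the top.
- start_top (a point): Centre of the top face of the push button, a grey round cap 28 mm in diameter in a black housing on the counter's top. Pressed straight down; travel 6 mm, about 5 N when fully down, springs back.
- start (a joint): Travel of the push button in m: 0 released, 0.006 fully down.
- vial: Capped amber vial, 24 mm in diameter, 42 mm high, standing loose on the far part of the counter's top. Leave alone. Origin at the centre of its underside.
- bottle: Capped glass reagent bottle, 70 mm in diameter, 150 mm high, on the bench left of the counter. Leave alone. Origin at the centre of its underside.
- jar: Capped amber jar, 64 mm in diameter, 85 mm high, on the bench right of the counter. Leave alone. Origin at the centre of its underside.
- tip_box: Closed blue box of pipette tips, 120 x 85 x 55 mm high, on the bench right of the counter. Leave alone. Origin at the centre of its underside.
- beaker: Empty beaker, 68 mm in diameter, 85 mm high, on the bench to the robot's right. Leave alone. Origin at the centre of its underside.
Things that resemble listed ones, but are neither listed nor needed, are in the scene too. What is shaped like the dish but green, purple or yellow is not meant.

How it is judged:
By the outcome, as a careful person would: the job done as asked, in the order asked, and still so for the second after the job is handed in, with the robot touching nothing.
It also fails if it takes over 42 s, if anything falls off the work surface, if the arm or the gripper's body presses on something with over 40 N, if the wrist force passes 120 N, or if a joint passes its speed limit or range.

## Robot

A 6-joint arm with a two-finger parallel gripper is mounted at the origin on the work surface. World frame = base frame: x ahead of the robot, y to its left, z up, the work surface at z = 0. Lengths are in m, angles in rad, forces in N, time in s.
With the tool pointing down it reaches from about 0.3 to 0.875 m from the base axis. Payload 6.4 kg.
Tool frame: the origin (TCP) lies between the finger pads; the fingertips stand 22 mm ahead of it and the grasp point (between the pads) lies 3 mm ahead of it; z points along the fingers, y is the line along which they close (so a half turn about z gives the same grasp; the last joint's range is limited). The gripper opens to 85 mm and grips with 20 to 120 N. Pads are 22 mm wide; open, the fingers measure 114 mm over their backs; the gripper's body (76 mm by 85 mm) begins 54 mm behind the grasp point. The pads swing forward as they close: fully open they stand 13 mm farther back than shut.
Start: joints at [0.939, 0.181, 1.607, -0, 1.354, -0.206], TCP at [0.237, 0.524, 0.253] pointing down, gripper open.
Joint ranges: [-2.99, 2.99], [-0.89, 2.07], [0.3, 2.58], [-1.14, 4.28], [0, 2.63], [-3.12, 3.12]. Speed limits (rad/s): [2.57, 2.57, 3.01, 3.14, 3.14, 3.14].

## Interface

Orientations are given as a unit quaternion [w, x, y, z].
In Python, from bench import ctrl, imaging, workorder gives the robot as it stands.
- The arm moves only by the shell command python3 -m pendant 'ROWS' [OPENING]. ROWS is JSON, a list of rows, each a list of 4 numbers: the shift along the tool's x, y, z in cm, then the turn about the tool's z in degrees. In form: [[dx, dy, dz, roll], ...]. A call has 1 to 12 rows; each row is the pose to reach, as a shift and turn from the pose commanded when the call began, along the tool's axes at that moment; what a row does not reach only later rows make up. A row lasts 1/12 s, in which the tool goes at most 41.7 mm and 7.16 degrees, less where a joint would pass 70% of its speed; a pose out of reach is approached as far as the arm can. A call with a gripper value outside its range is refused whole. OPENING is the opening, from 0 (shut) to 1 (fully open), set as the call begins (- or left out, the last holds). The fingers move at their own pace and stop on an object; the grip force is fixed at half the most. Time passes only in rows, so rows that repeat a pose let the fingers close. It gives the time, the measured TCP pose, the force, the opening and the grip force at its end, in the units of the state.
- ctrl.get_obs(): the state, without advancing time (a new reading comes with each control period).
- imaging.camera(name): name is "scene" or "top"; returns the picture (420x560x3 uint8, red, green, blue); there is no depth.
- imaging.camera_info(name): a dict with "K" (3x3 intrinsics, pixels), "T" (4x4, takes a point from camera to world coordinates). Camera axes: x right, y up, looking along -z (the intrinsics and any distortion apply to the point x, -y, -z); pixel columns grow to the right and rows downward; lengths in m; the calibration is good to about 2 mm. A picture is of the moment at which its call begins. camera_info takes no time and is no camera call.
- workorder.hand_in(): hands the job in; it is judged then, once.
The state is a dict: "time_s": time; "q": joint angles; "dq": joint speeds; "joint_efforts": joint torques, N m; "eef_pos": TCP position; "eef_rot": TCP orientation; "wrist_force": force on the tool from outside, world axes, zero at the start; "torque": the same for the moment, N m; "opening": opening from 0.0 (shut) to 1.0 (fully open); "grasp_force": force on a finger pad.
Only numpy, scipy, OpenCV 4.12 (cv2) and the standard library are available. Lean on these libraries where they do the work, as an engineer would, in place of code of your own. Each camera call takes 0.05 s, during which the arm holds its last target. There are 200 camera calls.

## Working session

There is one attempt and no reset: what is moved stays moved. The work goes in short steps, Python scripts to look and compute and a shell command to move; the robot and the scene stay as the last step left them, time stands still between calls to the robot, and variables do not carry over. Pictures are saved under pics/ and viewed, at most 10 in all, crops included, and the job is handed in when it is done.

```bash
mkdir -p pics; python3 - <<'E'
from bench import ctrl, imaging
import cv2
for n in("top","scene"):
    cv2.imwrite(f"pics/{n}0.png",imaging.camera(n)[:,:,::-1]); i=imaging.camera_info(n); print(n,i)
o=ctrl.get_obs(); print(o["eef_pos"],o["eef_rot"],o["time_s"],o["wrist_force"])
E
```

```text
top {'K': array([[518.52557222,   0.        , 277.28320384],
       [  0.        , 518.52557222, 201.26682823],
       [  0.        ,   0.        ,   1.        ]]), 'T': array([[ 1.69667379e-04,  9.93650116e-01, -1.12514084e-01,
         3.87835644e-01],
       [-9.99986590e-01, -4.13778597e-04, -5.16216489e-03,
        -1.25251722e-02],
       [-5.17594166e-03,  1.12513451e-01,  9.93636721e-01,
         1.26299164e+00],
       [ 0.00000000e+00,  0.00000000e+00,  0.00000000e+00,
         1.00000000e+00]])}
scene {'K': array([[388.64431132,   0.        , 278.28501816],
       [  0.        , 388.64431132, 207.68511553],
       [  0.        ,   0.        ,   1.        ]]), 'T': array([[ 0.4796047 , -0.54950017,  0.68412638,  1.17664788],
       [ 0.87748011,  0.29782552, -0.37593699, -0.35949734],
       [ 0.00282714,  0.78060843,  0.62501399,  0.64519993],
       [ 0.        ,  0.        ,  0.        ,  1.        ]])}
[0.237201   0.52328026 0.25245806] [-3.42375770e-04  2.11297400e-01  9.77421479e-01 -7.37294271e-04] 0.1 [0.79094008 0.67774684 0.31076308]
```

View pics/top0.png

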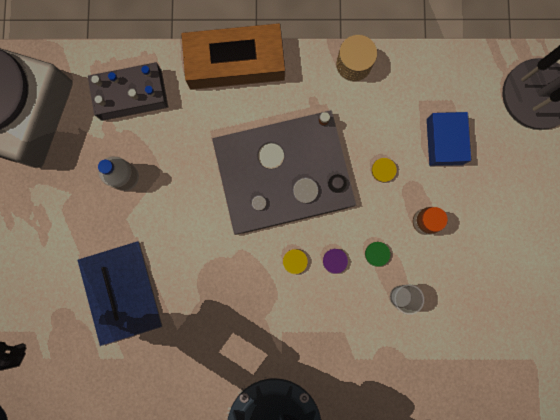

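View pics/scene0.png

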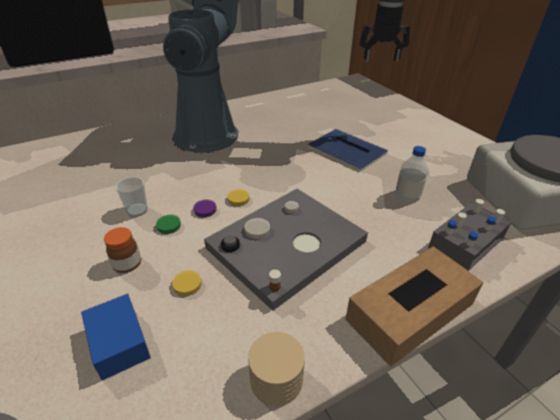

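The top view shows the counter with corners near (213,138), (330,112), (356,208) and (235,233). The candidates are:
- **(271,156):** the white disc, which is the well.
- **(306,190):** a tan disc about 26 px across, so probably the large dish.
- **(259,203):** a disc about 16 px across, the small dish.
- **(338,183):** the button in its black housing.
- **(325,117):** the vial.

The yellow, purple and green discs are decoys on the bench. I'll confirm this in one crop with measured contours.

```bash
cat > h.py <<'E'
import numpy as np,cv2
from bench import imaging
def ray(n,u,v,z):
    i=imaging.camera_info(n);K,T=i["K"],i["T"]
    d=T[:3,:3]@np.array([(u-K[0,2])/K[0,0],-(v-K[1,2])/K[1,1],-1.]);c=T[:3,3]
    return (c+d*(z-c[2])/d[2])[:2]
def proj(n,p):
    i=imaging.camera_info(n);K,T=i["K"],i["T"]
    c=T[:3,:3].T@(np.array(p)-T[:3,3]); return K[0,0]*c[0]/-c[2]+K[0,2],K[1,1]*-c[1]/-c[2]+K[1,2]
E
python3 - <<'E'
import cv2,numpy as np
from h import *
im=cv2.imread("pics/top0.png"); r=im[100:245,200:370]
cv2.imwrite("pics/crop0.png",cv2.resize(r,None,fx=4,fy=4,interpolation=cv2.INTER_CUBIC))
for t in (100,120,140):
    m=(r.max(2)>t).astype(np.uint8)
    cs,_=cv2.findContours(m,cv2.RETR_LIST,cv2.CHAIN_APPROX_NONE)
    for c in cs:
        if 80<cv2.contourArea(c)<1200:
            (x,y),(a,b),_=cv2.fitEllipse(c); x+=200;y+=100
            print(t,round(x,1),round(y,1),round(a,1),round(b,1),"z.03",ray("top",x,y,.03).round(4),"z.045",ray("top",x,y,.045).round(4))
E
```

```text
100 258.3 202.6 13.5 13.7 z.03 [0.5244 0.0392] z.045 [0.5227 0.0386]
100 305.0 189.9 24.0 24.1 z.03 [ 0.5548 -0.0727] z.045 [ 0.5528 -0.072 ]
100 271.0 155.5 24.4 25.0 z.03 [0.6387 0.0092] z.045 [0.6357 0.0089]
120 258.3 202.5 12.6 13.1 z.03 [0.5245 0.0394] z.045 [0.5229 0.0388]
120 305.1 189.9 22.8 23.0 z.03 [ 0.5548 -0.0728] z.045 [ 0.5528 -0.0721]
120 271.2 155.6 23.4 24.2 z.03 [0.6385 0.0085] z.045 [0.6355 0.0082]
140 271.2 155.6 22.9 23.7 z.03 [0.6386 0.0087] z.045 [0.6355 0.0084]
```

View pics/crop0.png

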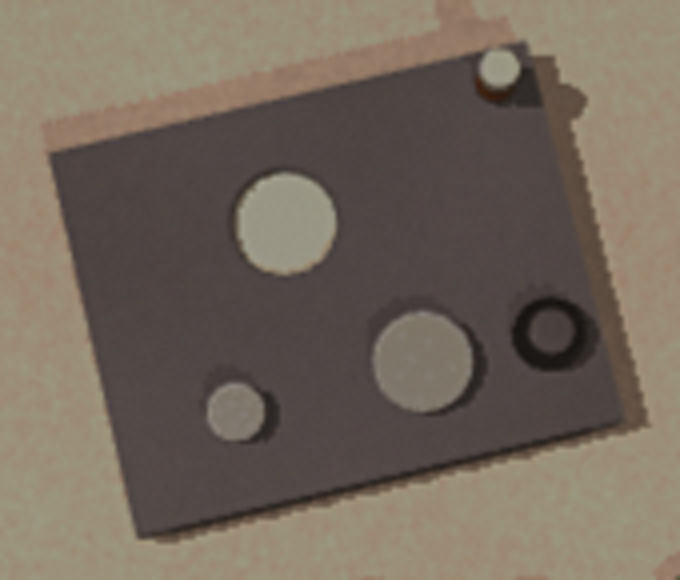

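The crop confirms it. The large tan dish is at crop (422,361), which is top (305,190) and the right size for 60 mm. The well is at crop (286,222), the small dish at (236,411), the button cap at (549,328) and the vial at (499,68). Next I'll work out the push.

```bash
cat >> h.py <<'E'
from scipy.spatial.transform import Rotation as R
from bench import ctrl
def go(p,ydir=None):
    o=ctrl.get_obs();q=o["eef_rot"];M=R.from_quat(np.roll(q,-1)).as_matrix()
    d=M.T@(np.array(p)-o["eef_pos"]); a=0
    if ydir is not None:
        w=M.T@np.r_[ydir,0]; a=np.degrees(np.arctan2(-w[0],w[1]))
    print("row cm",(d*100).round(2),"roll",round(a,1),"toolx",M[:,0].round(3),"z",M[:,2].round(3))
E
python3 - <<'E'
from h import *
d=np.array([.5528,-.0721]);w=np.array([.639,.009]);u=(w-d);L=np.linalg.norm(u);u/=L
print(L,u, "button",ray("top",337.2,182,.045))
s=d-u*.05
for y in([-u[1],u[0]],[u[1],-u[0]]): go([*s,.12],y)
E
```

```text
0.11835391839732223 [0.72832401 0.68523291] button [ 0.57169889 -0.14834707]
row cm [-51.44 -45.79  13.3 ] roll -67.7 toolx [-0.911  0.413  0.   ] z [-0.001 -0.001 -1.   ]
row cm [-51.44 -45.79  13.3 ] roll 112.3 toolx [-0.911  0.413  0.   ] z [-0.001 -0.001 -1.   ]
```

```bash
python3 -m pendant '[[-51.4,-45.8,0,-67.7],[-51.4,-45.8,0,-67.7],[-51.4,-45.8,0,-67.7],[-51.4,-45.8,0,-67.7],[-51.4,-45.8,0,-67.7],[-51.4,-45.8,0,-67.7],[-51.4,-45.8,0,-67.7],[-51.4,-45.8,0,-67.7],[-51.4,-45.8,0,-67.7],[-51.4,-45.8,0,-67.7],[-51.4,-45.8,0,-67.7],[-51.4,-45.8,0,-67.7]]' 0.3
python3 - <<'E'
from h import *
u=np.array([.7283,.6852]);s=np.array([.5528,-.0721])-u*.05
go([*s,.12],[-u[1],u[0]])
E
```

```text
time_s: 1.1
eef_pos: [0.418, 0.1184, 0.2533]
eef_rot: [0.0, -0.372, 0.928, 0.0]
wrist_force: [1.6, 0.2, 0.4]
opening: 0.302
grasp_force: 0.0
row cm [  8.39 -23.06  13.33] roll 0.4 toolx [-0.724 -0.69  -0.   ] z [-0.  0. -1.]
```

```bash
python3 -m pendant '[[8.4,-23.1,0,0.4],[8.4,-23.1,0,0.4],[8.4,-23.1,0,0.4],[8.4,-23.1,0,0.4],[8.4,-23.1,0,0.4],[8.4,-23.1,0,0.4],[8.4,-23.1,0,0.4],[8.4,-23.1,8,0.4],[8.4,-23.1,13.3,0.4],[8.4,-23.1,13.3,0.4],[8.4,-23.1,13.3,0.4],[8.4,-23.1,13.3,0.4]]'
python3 - <<'E'
from h import *
u=np.array([.7283,.6852]);s=np.array([.5528,-.0721])-u*.05
go([*s,.065],[-u[1],u[0]])
im=imaging.camera("top")[:,:,::-1];sc=imaging.camera("scene")[:,:,::-1]
a=cv2.resize(im[130:250,230:380],None,fx=2.6,fy=2.6,interpolation=2);b=cv2.resize(sc[150:270,190:340],None,fx=2.6,fy=2.6,interpolation=2)
cv2.imwrite("pics/a1.png",np.hstack([a,b]))
E
```

```text
time_s: 2.1
eef_pos: [0.5125, -0.1046, 0.1173]
eef_rot: [-0.003, -0.366, 0.931, 0.003]
wrist_force: [-0.0, -0.4, -0.2]
opening: 0.304
grasp_force: 0.0
row cm [-0.18 -0.43  5.22] roll -0.3 toolx [-0.732 -0.681  0.003] z [-0.007  0.003 -1.   ]
```

View pics/a1.png

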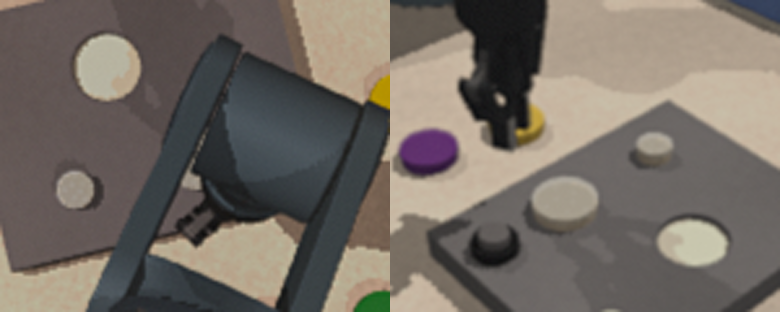

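The gripper is behind the dish and clear of the button housing and small dish. Now I'll go down gently and feel for the counter top.

```bash
python3 -m pendant '[[0,-0.2,3,0],[0,-0.2,4.6,0],[0,-0.2,4.6,0],[0,-0.2,4.6,0],[0,-0.2,4.6,0]]'
python3 -m pendant '[[0,0,0.2,0],[0,0,0.4,0],[0,0,0.4,0],[0,0,0.4,0]]'
python3 -m pendant '[[0,0,0.2,0],[0,0,0.4,0],[0,0,0.4,0],[0,0,0.4,0]]'
```

```text
time_s: 2.62
eef_pos: [0.5186, -0.1081, 0.0772]
eef_rot: [0.002, -0.366, 0.931, -0.002]
wrist_force: [-0.1, 0.1, -0.1]
opening: 0.297
grasp_force: 0.0
time_s: 2.95
eef_pos: [0.5168, -0.1075, 0.0708]
eef_rot: [0.0, -0.366, 0.931, -0.0]
wrist_force: [-0.3, 0.1, 0.9]
opening: 0.299
grasp_force: 0.0
time_s: 3.28
eef_pos: [0.5164, -0.1073, 0.0661]
eef_rot: [-0.0, -0.366, 0.931, 0.0]
wrist_force: [0.4, 0.3, -0.6]
opening: 0.3
grasp_force: 0.0
```

```bash
for i in 1; do python3 -m pendant '[[0,0,0.2,0],[0,0,0.4,0],[0,0,0.6,0],[0,0,0.6,0],[0,0,0.6,0],[0,0,0.6,0]]'; done
python3 -m pendant '[[0,0,0.1,0],[0,0,0.2,0],[0,0,0.2,0],[0,0,0.2,0]]'
python3 -m pendant '[[0,0,0.1,0],[0,0,0.2,0],[0,0,0.2,0],[0,0,0.2,0]]'
```

```text
time_s: 3.78
eef_pos: [0.5166, -0.1074, 0.0604]
eef_rot: [-0.0, -0.366, 0.931, 0.0]
wrist_force: [-0.1, -0.2, 0.5]
opening: 0.293
grasp_force: 0.0
time_s: 4.12
eef_pos: [0.5166, -0.1074, 0.0584]
eef_rot: [-0.0, -0.366, 0.931, 0.0]
wrist_force: [0.7, -0.8, 0.2]
opening: 0.301
grasp_force: 0.0
time_s: 4.45
eef_pos: [0.5166, -0.1074, 0.0564]
eef_rot: [-0.0, -0.366, 0.931, 0.0]
wrist_force: [-0.8, 0.4, -0.1]
opening: 0.298
grasp_force: 0.0
```

```bash
python3 -m pendant '[[0,0,0.1,0],[0,0,0.15,0],[0,0,0.15,0],[0,0,0.15,0]]' | sed -n '2p;4p'
python3 -m pendant '[[0,0,0.05,0],[0,0,0.1,0],[0,0,0.1,0],[0,0,0.1,0]]'| sed -n '2p;4p'
python3 -m pendant '[[0,0,0.05,0],[0,0,0.1,0],[0,0,0.1,0],[0,0,0.1,0]]'| sed -n '2p;4p'
```

```text
eef_pos: [0.5167, -0.1074, 0.0549]
wrist_force: [0.9, 0.0, -0.6]
eef_pos: [0.5166, -0.1074, 0.0539]
wrist_force: [-0.4, -0.1, 0.4]
eef_pos: [0.5166, -0.1074, 0.0529]
wrist_force: [0.0, -0.6, -0.0]
```

```bash
python3 -m pendant '[[-0.3,0,0,0],[-0.6,0,0,0],[-0.9,0,0,0],[-1.2,0,0,0],[-1.6,0,0,0],[-2.0,0,0,0],[-2.5,0,0,0],[-3.0,0,0,0],[-3.5,0,0,0],[-4.0,0,0,0],[-4.5,0,0,0],[-5.0,0,0,0]]'
python3 -m pendant '[[-0.5,0,0,0],[-1.0,0,0,0],[-1.5,0,0,0],[-2.0,0,0,0],[-2.5,0,0,0],[-3.0,0,0,0],[-3.5,0,0,0],[-3.8,0,0,0],[-4.0,0,0,0],[-4.0,0,0,0],[-4.0,0,0,0]]'
python3 - <<'E'
from h import *
im=imaging.camera("top")[:,:,::-1];sc=imaging.camera("scene")[:,:,::-1]
cv2.imwrite("pics/s2.png",sc);cv2.imwrite("pics/t2.png",im)
a=cv2.resize(im[130:250,230:380],None,fx=2.6,fy=2.6,interpolation=2);b=cv2.resize(sc[150:270,200:350],None,fx=2.6,fy=2.6,interpolation=2)
cv2.imwrite("pics/a2.png",np.hstack([a,b]))
E
```

```text
time_s: 6.45
eef_pos: [0.5537, -0.073, 0.0529]
eef_rot: [-0.0, -0.366, 0.931, -0.0]
wrist_force: [0.2, -0.4, 0.3]
opening: 0.301
grasp_force: 0.2
time_s: 7.37
eef_pos: [0.5826, -0.0461, 0.0529]
eef_rot: [-0.0, -0.366, 0.931, 0.0]
wrist_force: [-0.2, 0.3, 0.2]
opening: 0.3
grasp_force: 0.0
```

View pics/a2.png

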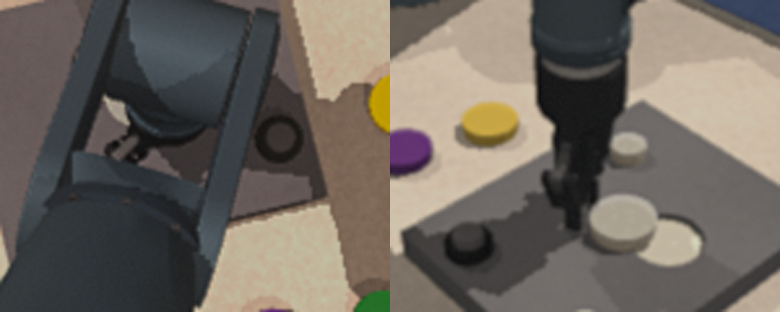

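The dish is at scene (289,234) and its leading edge is starting to overlap the well. Now I'll measure its lateral error in the scene view.

```bash
python3 - <<'E'
from h import *
u=np.array([.7283,.6852]);w=np.array([.639,.009]);n=np.array([-u[1],u[0]])
for f in("pics/scene0.png","pics/s2.png"):
    im=cv2.imread(f)
    for t in (105,125,145,165,185):
        m=(im.max(2)>t).astype(np.uint8); m[:205]=0;m[265:]=0;m[:,:230]=0;m[:,340:]=0
        for c in cv2.findContours(m,cv2.RETR_LIST,cv2.CHAIN_APPROX_NONE)[0]:
            if cv2.contourArea(c)>120:
                (x,y),(a,b),_=cv2.fitEllipse(c);p=ray("scene",x,y,.045);q=ray("scene",x,y,.023)
                print(f[5:8],t,round(x,1),round(y,1),round(a,1),round(b,1),p.round(4),"rel",((p-w)@u).round(4),((p-w)@n).round(4),"z23",q.round(4))
print(proj("scene",[.5528,-.0721,.045]),proj("scene",[.639,.009,.023]))
E
```

```text
sce 105 305.7 243.4 17.8 27.7 [ 0.6598 -0.0057] rel 0.0051 -0.0249 z23 [0.6408 0.0073]
sce 105 257.0 225.7 17.6 26.5 [ 0.555  -0.0744] rel -0.1183 -0.0032 z23 [ 0.5322 -0.0639]
sce 105 241.0 212.1 15.5 43.1 [ 0.4916 -0.0865] rel -0.1728 0.0314 z23 [ 0.4665 -0.0765]
sce 125 305.8 243.2 17.0 26.3 [ 0.6595 -0.0053] rel 0.0052 -0.0244 z23 [0.6405 0.0077]
sce 125 256.9 225.8 16.2 24.8 [ 0.5553 -0.0749] rel -0.1185 -0.0038 z23 [ 0.5325 -0.0645]
sce 125 240.6 212.2 14.0 41.2 [ 0.4914 -0.0877] rel -0.1737 0.0307 z23 [ 0.4663 -0.0777]
sce 145 305.8 243.1 16.3 25.7 [ 0.6591 -0.005 ] rel 0.005 -0.024 z23 [0.6401 0.008 ]
sce 145 257.0 225.7 15.0 23.8 [ 0.5549 -0.0745] rel -0.1184 -0.0032 z23 [ 0.5322 -0.064 ]
sce 145 240.4 212.2 13.2 41.6 [ 0.4911 -0.0879] rel -0.1741 0.0307 z23 [ 0.466 -0.078]
sce 165 305.9 243.1 15.7 24.5 [ 0.6592 -0.0048] rel 0.0052 -0.0238 z23 [0.6402 0.0082]
sce 165 240.2 212.2 12.5 40.2 [ 0.4909 -0.0884] rel -0.1746 0.0305 z23 [ 0.4657 -0.0785]
sce 185 306.0 243.1 14.2 23.1 [ 0.6592 -0.0047] rel 0.0053 -0.0238 z23 [0.6402 0.0083]
sce 185 240.4 211.9 11.4 36.4 [ 0.4902 -0.0
[... 459 characters left out ...]
74 0.0298 z23 [ 0.4668 -0.0786]
s2. 145 297.5 237.8 18.4 46.3 [ 0.6357 -0.0125] rel -0.0171 -0.0134 z23 [6.159e-01 3.000e-04]
s2. 145 240.2 212.4 13.8 37.7 [ 0.4914 -0.0888] rel -0.1744 0.0299 z23 [ 0.4663 -0.0788]
s2. 165 297.7 238.1 17.6 45.2 [ 0.6366 -0.0125] rel -0.0165 -0.0141 z23 [6.169e-01 2.000e-04]
s2. 165 239.9 212.3 13.3 37.9 [ 0.4909 -0.0892] rel -0.1751 0.03 z23 [ 0.4658 -0.0793]
s2. 185 308.0 243.5 14.6 19.9 [ 0.6626 -0.0017] rel 0.0099 -0.0239 z23 [0.6438 0.0115]
s2. 185 239.7 212.3 12.7 37.2 [ 0.4909 -0.0896] rel -0.1754 0.0297 z23 [ 0.4658 -0.0797]
(np.float64(257.4803663047587), np.float64(224.82124994486588)) (np.float64(305.95253702319314), np.float64(242.63614231723122))
```

```bash
python3 -m pendant '[[-0.3,0,0,0],[-0.7,0.05,0,0],[-1.1,0.1,0,0],[-1.5,0.1,0,0],[-1.9,0.1,0,0],[-2.3,0.1,0,0],[-2.7,0.1,0,0],[-3.1,0.1,0,0],[-3.4,0.1,0,0],[-3.6,0.1,0,0],[-3.6,0.1,0,0],[-3.6,0.1,0,0]]'
python3 - <<'E'
from h import *
im=imaging.camera("top")[:,:,::-1];sc=imaging.camera("scene")[:,:,::-1]
cv2.imwrite("pics/s3.png",sc)
print(proj("scene",[.639,.009,.045]),proj("scene",[.639,.009,.038]))
cv2.imwrite("pics/a3.png",cv2.resize(sc[190:280,240:350],None,fx=6,fy=6,interpolation=2))
E
```

```text
time_s: 8.47
eef_pos: [0.6083, -0.0208, 0.0529]
eef_rot: [0.0, -0.366, 0.931, 0.0]
wrist_force: [-0.5, 0.1, 0.2]
opening: 0.297
grasp_force: 0.0
(np.float64(306.41154634001765), np.float64(235.60963972230311)) (np.float64(306.2639522641368), np.float64(237.8690059686081))
```

View pics/a3.png

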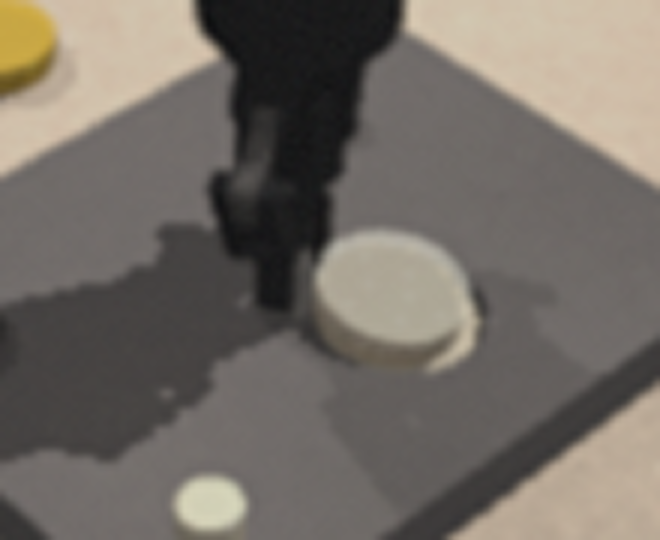

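The dish, at crop (392,290), is tilted with its leading edge down in the well. It needs a few more mm.

```bash
python3 -m pendant '[[-0.2,0,0,0],[-0.4,0,0,0],[-0.5,0,0,0],[-0.6,0,0,0],[-0.6,0,0,0],[-0.6,0,0,0]]'
python3 - <<'E'
from h import *
sc=imaging.camera("scene")[:,:,::-1]
cv2.imwrite("pics/s4.png",sc)
cv2.imwrite("pics/a4.png",cv2.resize(sc[190:280,240:350],None,fx=6,fy=6,interpolation=2))
E
```

```text
time_s: 9.07
eef_pos: [0.6127, -0.0168, 0.0529]
eef_rot: [0.0, -0.366, 0.931, -0.0]
wrist_force: [0.3, 0.1, -0.0]
opening: 0.302
grasp_force: 0.0
```

View pics/a4.png

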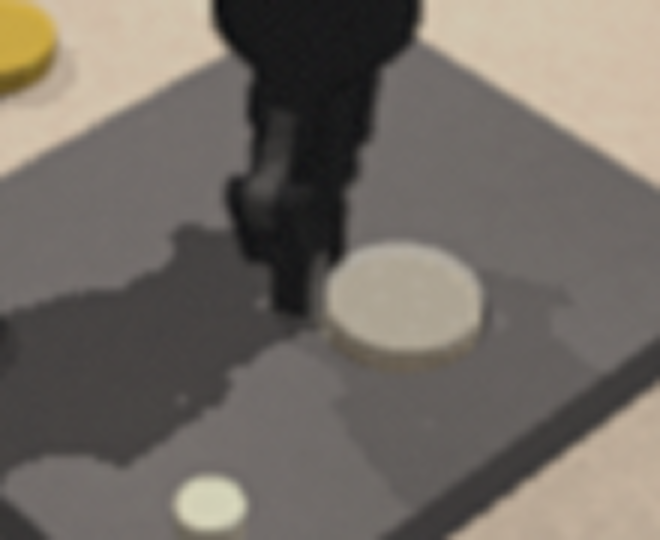

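The dish now looks flat and centred in the well, with its top face at about scene (307,239); I expected (306,238). I'll back off, rise, shut the gripper and triangulate the button.

```bash
python3 -m pendant '[[0.5,0,0,0],[1,0,0,0],[2,0,0,0],[3,0,0,0],[4,0,-2,0],[6,0,-5,0],[8,0,-8,0],[10,0,-10,0],[10,0,-10,0],[10,0,-10,0],[10,0,-10,0],[10,0,-10,0]]' 0
python3 - <<'E'
from h import *
from scipy.optimize import least_squares
t=(337.2,182.);s=(230.,241.2)
r=least_squares(lambda p:np.r_[np.array(proj("top",p))-t,np.array(proj("scene",p))-s],[.57,-.148,.045]);print(r.x.round(4),r.fun.round(2))
t=imaging.camera("top")[:,:,::-1];s=imaging.camera("scene")[:,:,::-1]
cv2.imwrite("pics/a5.png",np.hstack([cv2.resize(t[130:220,250:370],None,fx=3.3,fy=4,interpolation=2),cv2.resize(s[190:280,210:330],None,fx=3.3,fy=4,interpolation=2)]))
go([r.x[0],r.x[1],.1])
E
```

```text
time_s: 10.12
eef_pos: [0.5387, -0.0844, 0.1516]
eef_rot: [-0.001, -0.366, 0.931, 0.001]
wrist_force: [-0.2, -0.5, -1.1]
opening: 0.002
grasp_force: 0.0
[ 0.5717 -0.1492  0.0431] [ 0.29  0.11  0.29 -0.01]
row cm [ 2.02 -7.01  5.13] roll 0 toolx [-0.732 -0.681  0.001] z [-0.002  0.001 -1.   ]
```

View pics/a5.png

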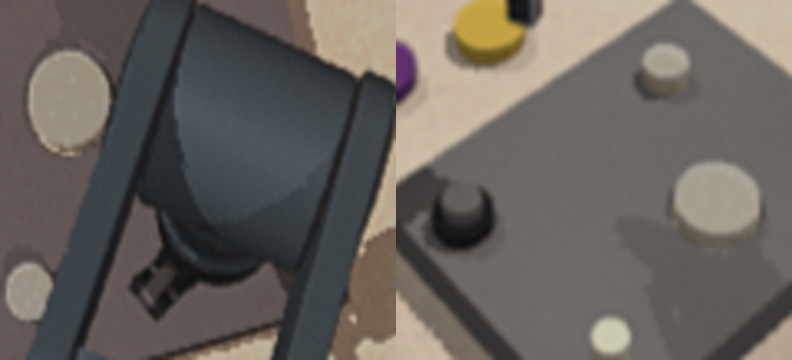

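Both views show the dish flat in the well, at left-panel (68,102) and right-panel (717,205), and the small dish untouched. The button cap is at right-panel (462,206), about z = 0.043, and it stands above its housing. Now I'll press it.

```bash
python3 -m pendant '[[2,-7,0,0],[2,-7,0,0],[2,-7,0,0],[2,-7,3,0],[2,-7,6,0],[2,-7,7,0],[2,-7,7,0],[2,-7,7,0],[2,-7,7,0],[2,-7,7,0]]' 0
python3 -c "
from h import *
go([.5717,-.149,.07])"
```

```text
time_s: 11.05
eef_pos: [0.5737, -0.1501, 0.0848]
eef_rot: [0.001, -0.366, 0.931, -0.001]
wrist_force: [0.4, 0.2, 0.0]
opening: 0.004
grasp_force: 0.0
row cm [0.07 0.23 1.48] roll 0 toolx [-0.732 -0.681 -0.001] z [ 0.003 -0.001 -1.   ]
```

```bash
python3 -m pendant '[[0.1,0.1,0.5,0],[0.1,0.1,1,0],[0.1,0.1,1.2,0],[0.1,0.1,1.4,0],[0.1,0.1,1.4,0],[0.1,0.1,1.4,0]]'|sed -n '2p;4p'
for i in 1; do python3 -m pendant '[[0,0,0.1,0],[0,0,0.2,0],[0,0,0.3,0],[0,0,0.3,0],[0,0,0.3,0]]'|sed -n '2p;4p'; done
python3 -m pendant '[[0,0,0.1,0],[0,0,0.2,0],[0,0,0.2,0],[0,0,0.2,0]]'|sed -n '2p;4p'
```

```text
eef_pos: [0.5714, -0.1499, 0.0694]
wrist_force: [-0.4, 0.8, 4.0]
eef_pos: [0.5715, -0.15, 0.0678]
wrist_force: [-4.8, 1.8, 17.2]
eef_pos: [0.5716, -0.15, 0.0676]
wrist_force: [-10.0, 3.2, 29.9]
```

```bash
python3 -m pendant '[[0,0,-0.2,0],[0,0,-0.4,0],[0,0,-0.4,0],[0,0,-0.4,0]]'|sed -n '2p;4p'
python3 - <<'E'
from h import *
s=imaging.camera("scene")[:,:,::-1]
im=cv2.convertScaleAbs(cv2.resize(s[205:260,195:265],None,fx=10,fy=10,interpolation=2),alpha=2.2)
cv2.imwrite("pics/a6.png",im)
E
python3 -m pendant '[[0,0,-0.1,0],[0,0,-0.2,0],[0,0,-0.2,0],[0,0,-0.2,0]]'|sed -n '2p;4p'
python3 -m pendant '[[0,0,-0.1,0],[0,0,-0.2,0],[0,0,-0.2,0],[0,0,-0.2,0]]'|sed -n '2p;4p'
python3 -m pendant '[[0,0,-0.1,0],[0,0,-0.2,0],[0,0,-0.2,0],[0,0,-0.2,0]]'|sed -n '2p;4p'
```

```text
eef_pos: [0.5714, -0.1499, 0.0683]
wrist_force: [1.1, -0.3, 3.9]
eef_pos: [0.5714, -0.1499, 0.0701]
wrist_force: [2.8, -0.8, 2.9]
eef_pos: [0.5709, -0.1497, 0.0718]
wrist_force: [2.1, -0.9, 2.0]
eef_pos: [0.5706, -0.1496, 0.0737]
wrist_force: [0.6, -0.4, 1.1]
```

View pics/a6.png

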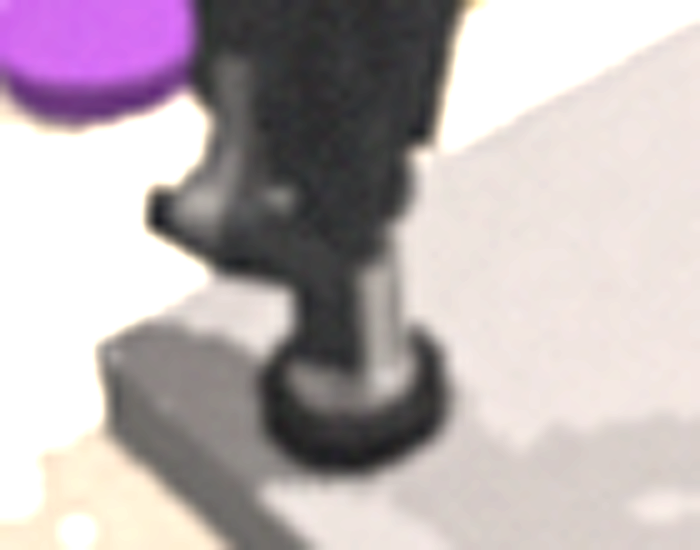

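The force fell linearly, about 0.5 N/mm, from around 4 N near z = 0.068, with a hard stop below that at 17–30 N. The picture shows the cap at crop (345,385), down inside its housing. So the button went all the way down. Next I'll withdraw and check.

```bash
python3 -m pendant '[[0,0,-1,0],[0,0,-3,0],[0,0,-6,0],[0,0,-10,0],[3,-4,-13,0],[6,-8,-15,0],[9,-12,-15,0],[12,-14,-15,0],[12,-14,-15,0],[12,-14,-15,0],[12,-14,-15,0],[12,-14,-15,0]]'
python3 - <<'E'
from h import *
t=imaging.camera("top")[:,:,::-1];s=imaging.camera("scene")[:,:,::-1]
cv2.imwrite("pics/a7.png",np.hstack([cv2.resize(t[90:250,200:370],None,fx=2.3,fy=3,interpolation=2),cv2.resize(s[180:300,200:370],None,fx=2.3,fy=4,interpolation=2)]))
E
```

```text
time_s: 14.68
eef_pos: [0.5779, -0.3332, 0.2236]
eef_rot: [-0.0, -0.366, 0.931, 0.001]
wrist_force: [0.6, -0.1, 0.1]
opening: 0.001
grasp_force: 0.0
```

View pics/a7.png

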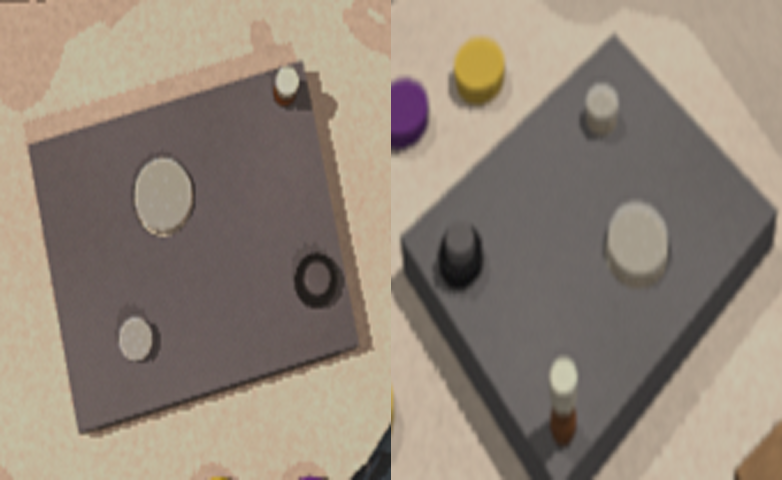

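The dish fills the well and lies flat, at left-panel (163,196) and right-panel (637,240). The button is back up at right-panel (460,248), and the small dish and vial haven't moved. The arm is clear, so I'm handing in.

```bash
python3 -c "
from bench import workorder
print(workorder.hand_in())"
```

```text
the job is handed in; nothing more can be done
None
```

The large dish was pushed into the well and sits flat there, the button was then pressed fully down and came back up, and the job was handed in at about 15 s of the 42 s allowed, though no verdict was shown.

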